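Walk the bench power supply home into its dock

TASK

The bench power supply is too wide to grip: keep it flat on the worktop, slide it into line with its steel dock and walk it in by pushing alternately on the two bare corners of the face towards the robot, until it is fully home, square against the stop rail with both stiff plungers pressed right in. Press it home gently without ramming it, do not push on its control panel, knobs or vented top cover, and leave the other things on the worktop where they are.

Things in the scene. Friction and masses are not known exactly. Their poses are not given: they have to be found in the camera images.
- supply: Grey bench power supply, a low box 120 (x) x 205 (y) x 56 mm high on four rubber feet near its corners. Weight about 0.85 kg; it and friction vary: pushing it takes 3 to 13 N. Origin: centre of its underside. +x points from the control face (x = -60 mm, towards the robot) to the dock. Its sides (y = +-102.5 mm) are bare metal and may be pushed. A push on one corner turns it and moves it forward.
- corner_left (a point): Middle of the bare metal strip at the left (+y) corner of the supply's control face, for pushing: 37 mm wide (supply y = 65 to 102 mm), z = 8 to 53 mm. The point is at supply x = -60, y = +84, z = 31 mm; axes as the supply's.
- corner_right (a point): The same strip at the right (-y) corner: the point is at supply x = -60, y = -84, z = 31 mm. Pushing either corner 34 mm forward turns the supply about 0.15 rad and moves its middle about 23 mm. The fingers may push the supply with at most 60 N, impacts included.
- panel: Black control panel of the supply, fixed to it, 130 mm wide, 40 mm high, standing 4 mm proud of the control face, with two knobs (y = +-42 mm) and a meter that stand out up to 18 mm. Not to be pushed (3 N). Origin: centre of the panel's back, in the plane of the control face, 31 mm above the worktop; axes as the supply's.
- cover: Thin vented aluminium cover on the supply's top, fixed to it, 104 x 188 x 3 mm. Not to be pressed or dragged (3 N). Origin: centre of its underside, 53 mm above the worktop; axes as the supply's.
- dock: Dark steel bracket screwed to the worktop: stop rail 40 mm high along its y, stop face at x = +60 mm; two cheeks 34 mm high, inner faces y = +-111.5 mm, from x = -22 mm to the rail, with flared ends out to x = -50, y = +-136 mm. Origin: on the worktop where the supply's origin stands when home; the supply enters along +x, axes parallel.
- plunger_left_seat (a point): Where the left plunger comes out of the stop face (dock x = 60, y = +80, z = 28 mm). The black plunger, 16 mm thick, stands out 3 to 8 mm, differently at each start. It yields stiffly at about 3 N, does not spring back, and ends flush with the rail, where the push is felt to go solid.
- plunger_right_seat (a point): The same for the right plunger (dock x = 60, y = -80, z = 28 mm).
- sanding_block: Black sanding block, 122 x 67 x 32 mm, left of the dock; bystander. Origin: centre of its underside.
- bit_case: Closed flat red drill case, 130 x 90 x 29 mm, right of the dock; bystander. Origin: centre of its underside.
- masking_tape: Roll of masking tape lying flat, 96 mm across, 25 mm high, left of the supply; bystander. Origin: centre of its underside.

How it is judged (in metres and radians):
At the end, for the whole second after the job is handed in: The supply stands flat and still between the cheeks of the dock, within 3 mm of touching the stop rail (both plungers pressed in), square to it within 0.025 rad (x of supply in the frame of dock above -0.003 m and y of supply in the frame of dock between -0.012 and 0.012 m and angle between the x axis of supply and the x axis of dock, either way round below 0.025 rad and height (world z) of supply below 0.004 m and angle between supply's own z axis and vertical below 0.03 rad and linear speed of supply below 0.01 m/s).
It fails at once if the control panel or a knob is pushed with more than 3 N (contact force between any of the fingers, the arm and panel above 3 N).
It fails at once if the top cover is pressed with more than 3 N (contact force between any of the fingers, the arm and cover above 3 N).
It fails at once if the supply is rammed, or pushed with more than 60 N (contact force between the fingers and supply above 60 N).
It fails at once if the supply is lifted or tipped (10 mm or 0.12 rad) (height (world z) of supply above 0.01 m or angle between supply's own z axis and vertical above 0.12 rad).
It fails at once if a bystander is moved by more than 15 mm (distance of any of sanding_block, bit_case, masking_tape from where it was at the start of the episode above 0.015 m).
It also fails if it takes over 72 s, if anything falls off the work surface, if the arm or the gripper's body presses on something with over 40 N, if the wrist force passes 120 N, or if a joint passes its speed limit or range.

ROBOT

A 6-joint arm with a two-finger parallel gripper is mounted at the origin on a cart in front of the work surface, level with it; the furniture and walls round the work are solid. World frame = base frame: x ahead of the robot, y to its left, z up, the work surface at z = 0. Lengths are in mm, angles in rad, forces in N, time in s.
With the tool pointing down it reaches from about 275 to 750 mm from the base axis. Payload 10.2 kg.
Tool frame: the origin (TCP) lies at the very end of the fingers, on their centre line; the grasp point (between the pads) lies 19 mm behind it; z points along the fingers, y is the line along which they close (so a half turn about z gives the same grasp; the last joint's range is limited). The gripper opens to 85 mm and grips with 20 to 120 N. Pads are 22 mm wide; open, the fingers measure 114 mm over their backs; the gripper's body (76 mm by 85 mm) begins 54 mm behind the grasp point. The pads swing forward as they close: fully open they stand 13 mm farther back than shut.
Start: joints at [1.115, 0.313, 1.498, -0, 1.331, -0.223], TCP at [121.132, 510.841, 207.494] pointing down, gripper open.
Joint ranges: [-2.94, 2.94], [-0.97, 2.17], [0.19, 2.56], [-1.23, 4.37], [0.02, 3.11], [-2.88, 2.88]. Speed limits (rad/s): [2.39, 2.39, 3.01, 3.14, 3.14, 3.14].

INTERFACE

Orientations are given as a unit quaternion [w, x, y, z].
In Python, from rig import * gives the robot as it stands. The module is installed in compiled form; this text tells all that it offers.
- The arm moves only by the shell command python3 -m crank 'ROWS' [FORCE]. ROWS is JSON, a list that holds one entry, the list of rows, each a list of 7 numbers: the shift along the tool's x, y, z in units of 25 mm (1.0 is 25 mm), then the turn, a rotation vector about the tool's x, y, z in units of 8 degrees (1.0 is 8 degrees), then the finger opening in mm, from 0 to 85.4. A call has exactly 8 rows; each row shifts and turns the commanded pose from where the row before left it, along the tool's axes as they then stand; what a row does not reach is not made up. A row lasts 1/10 s, in which the tool goes at most 50 mm and 8.59 degrees, less where a joint would pass 70% of its speed; a pose out of reach is approached as far as the arm can. A call is refused whole if a number of a shift passes 1 or a number of a turn 1, either way. A call with a gripper value outside its range is refused whole. The fingers move at their own pace and stop on an object; FORCE is the grip in N (left out, the last holds). Time passes only in rows, so rows that do not move let the fingers close, or fill a call up. It gives the time, the measured TCP pose, the force, the opening and the grip force at its end, in the units of the state.
- sense(): the state, without advancing time (a new reading comes with each control period).
- capture(name): name is "side" or "top"; returns the picture (480x640x3 uint8, blue, green, red); there is no depth.
- camera_model(name): a dict with "fx", "fy", "cx", "cy" (pixels), "world_from_camera" (4x4, takes a point from camera to world coordinates). Camera axes: x right, y up, looking along -z (the intrinsics and any distortion apply to the point x, -y, -z); pixel columns grow to the right and rows downward; lengths in mm; the calibration is good to about 2 mm. A picture is of the moment at which its call begins. camera_model takes no time and is no camera call.
- finish_job(): hands the job in; it is judged then, once.
The state is a dict: "time_s": time; "joints": joint angles; "dq": joint speeds; "tau": joint torques, N m; "eef_pos": TCP position; "ee_rot": TCP orientation; "force": force on the tool from outside, world axes, zero at the start; "wrist_torque": the same for the moment, N m; "grip_width": opening from 0.0 (shut) to 1.0 (fully open); "grip_force": force on a finger pad.
Only numpy, scipy, OpenCV 4.12 (cv2) and the standard library are available. Lean on these libraries where they do the work, as an engineer would, in place of code of your own. Each camera call takes 0.05 s, during which the arm holds its last target. There are 200 camera calls.

## Working session

There is one attempt and no reset: what is moved stays moved. The work goes in short steps, Python scripts to look and compute and a shell command to move; the robot and the scene stay as the last step left them, time stands still between calls to the robot, and variables do not carry over. Pictures are saved under pics/ and viewed, at most 10 in all, crops included, and the job is handed in when it is done.

```bash
mkdir -p pics; ls
python3 - <<'E'
from rig import *
import cv2
s=sense();print(s)
for n in("top","side"):
    cv2.imwrite(f"pics/{n}0.png",capture(n)); print(n,camera_model(n))
E
```

```text
pics
{'time_s': 0.0, 'joints': array([ 1.11459602e+00,  3.13454624e-01,  1.49845437e+00, -8.29828136e-06,
        1.33100316e+00, -2.23400025e-01]), 'dq': array([-0.00101062, -0.00245549, -0.00037767,  0.00090675,  0.00195036,
        0.00023344]), 'tau': array([-2.10935713e-05, -4.12267327e+01, -2.59745210e+01, -1.99401247e-04,
        4.16163632e-03,  1.98245154e-06]), 'eef_pos': array([120.99985376, 510.56250272, 206.92622769]), 'ee_rot': array([-2.16093996e-04,  1.16136460e-01,  9.93233048e-01, -6.23368160e-04]), 'force': array([ 0.08496446, -0.00223245, -0.63307838]), 'wrist_torque': array([ 0.04155302, -0.04217491, -0.05648299]), 'grip_force': 0.0, 'grip_width': 1.0022942698743011}
top {'fx': 545.9719135984026, 'fy': 545.9719135984026, 'cx': 310.8997050484691, 'cy': 250.19902081500035, 'world_from_camera': array([[-1.45358501e-02,  9.96597789e-01, -8.11267894e-02,
         4.99647735e+02],
       [-9.99852524e-01, -1.52294207e-02, -7.93696654e-03,
        -6.09665029e+01],
       [-9.14547731e-03,  8.09994546e-02,  9.96672187e-01,
         1.23627687e+03],
       [ 0.00000000e+00,  0.00000000e+00,  0.00000000e+00,
         1.00000000e+00]])}
side {'fx': 521.2516908776317, 'fy': 521.2516908776317, 'cx': 317.2515998283291, 'cy': 237.40879154593637, 'world_from_camera': array([[ 9.96785595e-01, -2.54554726e-02,  7.59637893e-02,
         6.70228774e+02],
       [ 7.66034419e-02,  5.80488175e-01, -8.10657382e-01,
        -9.61456246e+02],
       [-2.34604146e-02,  8.13870689e-01,  5.80572227e-01,
         7.16147295e+02],
       [ 0.00000000e+00,  0.00000000e+00,  0.00000000e+00,
         1.00000000e+00]])}
```

View pics/top0.png

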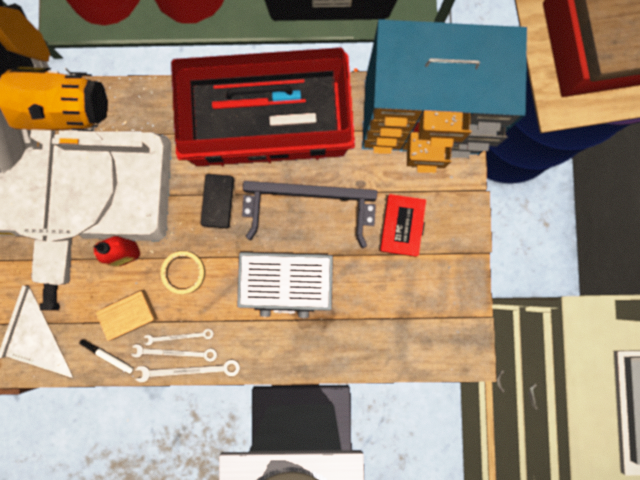

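View pics/side0.png

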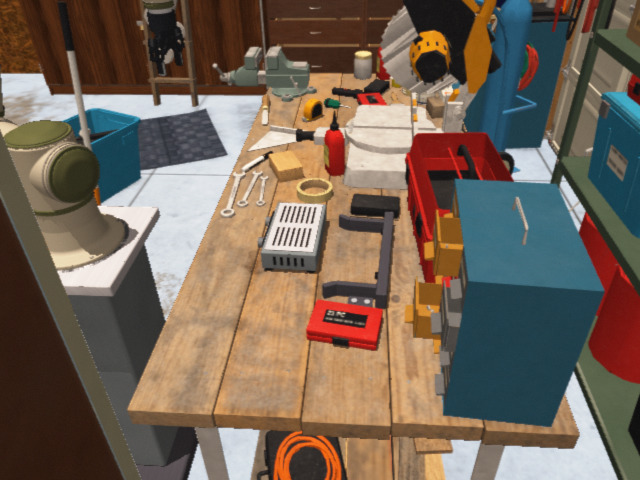

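The top view shows the supply at about (285,281), with its knobs toward the robot. The dock rail is at (310,190), the tape at (183,272), the block at (217,200) and the red case at (403,225). The side view agrees. I'll zoom in next.

```bash
cat > h.py <<'E'
from rig import *
import numpy as np, cv2
def ray(n,px,z):
    m=camera_model(n);W=m["world_from_camera"]
    d=W[:3,:3]@np.array([(px[0]-m["cx"])/m["fx"],-(px[1]-m["cy"])/m["fy"],-1]);o=W[:3,3]
    return o+d*(z-o[2])/d[2]
def proj(n,p):
    m=camera_model(n);W=m["world_from_camera"]
    c=W[:3,:3].T@(np.array(p,float)-W[:3,3])
    return np.array([m["cx"]-m["fx"]*c[0]/c[2],m["cy"]+m["fy"]*c[1]/c[2]])
def tri(a,b):
    A=[];B=[]
    for n,p in(("top",a),("side",b)):
        o=camera_model(n)["world_from_camera"][:3,3];d=ray(n,p,0)-o;d/=np.linalg.norm(d)
        P=np.eye(3)-np.outer(d,d);A.append(P);B.append(P@o)
    return np.linalg.lstsq(np.vstack(A),np.hstack(B),rcond=None)[0]
E
python3 - <<'E'
from h import *
t=cv2.imread("pics/top0.png");s=cv2.imread("pics/side0.png")
a=cv2.resize(t[170:325,225:435],None,fx=3.8,fy=3.8,interpolation=cv2.INTER_CUBIC)
b=cv2.resize(s[190:320,250:410],None,fx=4.6,fy=4.6,interpolation=cv2.INTER_CUBIC)
cv2.imwrite("pics/a.png",a);cv2.imwrite("pics/b.png",b)
print(proj("top",sense()["eef_pos"]),proj("side",sense()["eef_pos"]))
E
```

```text
[  6.93738771 506.56692116] [173.29352339  82.77192128]
```

View pics/a.png

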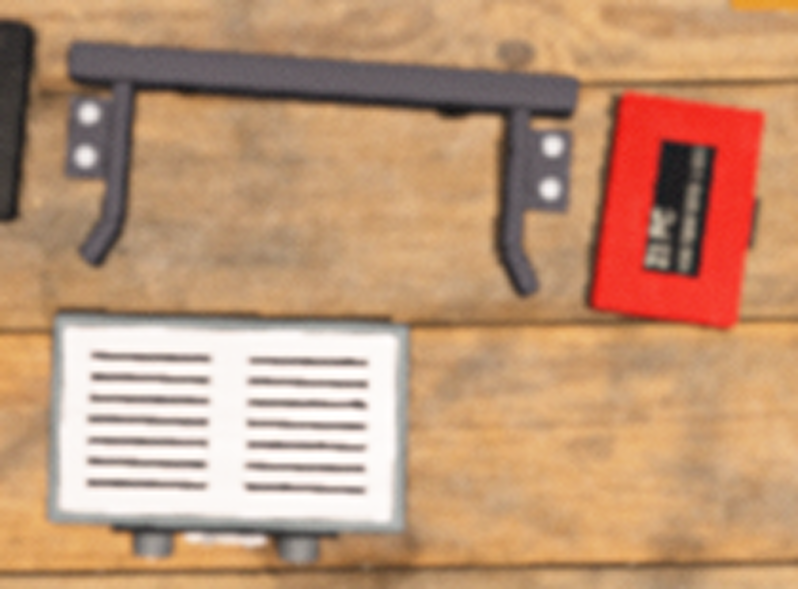

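View pics/b.png

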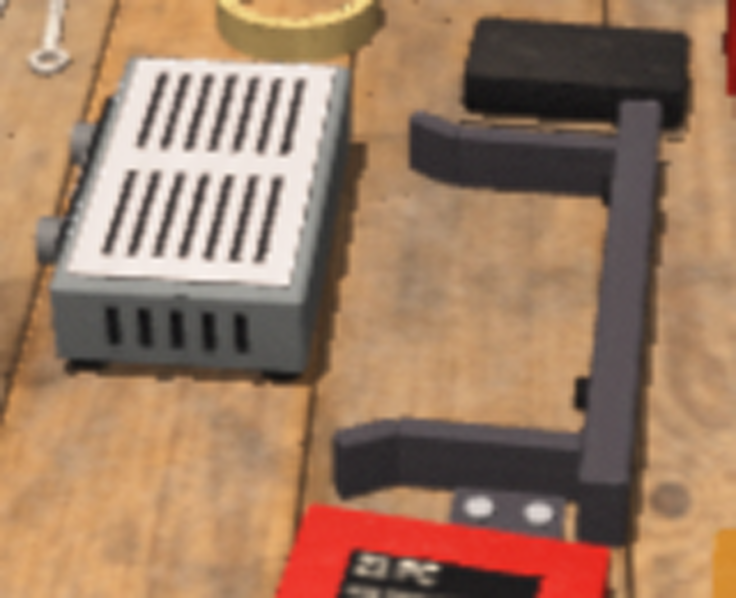

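The crops show the supply cover corners at (62,322), (405,328), (398,525) and (58,516) in the top crop. The rail top runs from (72,43) to (577,112), and one plunger is visible at (455,110). The side crop shows the same corners, so I can triangulate.

```bash
cat >> h.py <<'E'
def supply(img=None):
    img=capture("top") if img is None else img
    hsv=cv2.cvtColor(img,cv2.COLOR_BGR2HSV)
    k=((hsv[...,1]<40)&(hsv[...,2]>150)).astype(np.uint8);k[:170]=0;k[330:]=0;k[:,:225]=0;k[:,:]*=1;k[:,430:]=0
    k=cv2.morphologyEx(k,cv2.MORPH_CLOSE,np.ones((5,5)))
    c=max(cv2.findContours(k,0,2)[0],key=cv2.contourArea)
    P=np.array([ray("top",q,56)[:2] for q in c[:,0].astype(float)],np.float32)
    r=cv2.minAreaRect(P);(w,h)=r[1];a=np.deg2rad(r[2])
    a=(a+np.pi/4)%(np.pi/2)-np.pi/4
    return np.array(r[0]),a,r[1]
E
python3 - <<'E'
from h import *
T=lambda p:(np.array(p)+.5)/3.8-.5+[225,170]
S=lambda p:(np.array(p)+.5)/4.6-.5+[250,190]
for n,a,b in[("cFR",(405,328),(293,285)),("cNR",(398,525),(62,272)),("cNL",(58,516),(133,58)),("cFL",(62,322),(340,65)),
 ("rFL",(72,78),(620,102)),("rBL",(72,43),(658,104)),("rBR",(577,78),(632,487)),("rFR",(573,112),(582,483))]:
    print(n,tri(T(a),S(b)).round(1),ray("top",T(a),56 if n[0]=="c" else 40)[:2].round(1))
img=cv2.imread("pics/top0.png");print("supply",supply(img))
for n,p,z in[("cheekL in end",(131,88),34),("cheekL in bend",(124,215),34),("cheekL flare tip",(100,265),34),("cheekL tip out",(80,252),34),("cheekR in top",(512,112),34),("R bend",(502,243),34),("R tip in",(520,292),34),("R tip out",(538,288),34)]:
    print(n,ray("top",T(p),z)[:2].round(1))
hsv=cv2.cvtColor(img,cv2.COLOR_BGR2HSV)
k=((hsv[...,0]>110)&(hsv[...,0]<165)&(hsv[...,2]<120)).astype(np.uint8);k[:175]=0;k[202:]=0;k[:,:238]=0;k[:,382:]=0
# rail front/back edges by columns
R=[];
for u in range(262,360,3):
    v=np.where(k[:,u])[0]
    if len(v): R.append((u,v.min()-.5,v.max()+.5))
R=np.array(R)
for j in(1,2):
    P=np.array([ray("top",(r[0],r[j]),40)[:2] for r in R]);f=np.polyfit(P[:,1],P[:,0],1);print("edge",j,f,"x at y0:",f[1],np.abs(np.polyval(f,P[:,1])-P[:,0]).max())
c=max(cv2.findContours(k,0,2)[0],key=cv2.contourArea);P=np.array([ray("top",q,40)[:2] for q in c[:,0].astype(float)],np.float32);print("y range",P[:,1].min(),P[:,1].max())
E
```

```text
cFR [581.1 -95.5  59.5] [582.6 -95.4]
cNR [471.8 -89.2  58.3] [470.9 -89.5]
cNL [478.8 103.2  55.4] [478.7 103.1]
cFL [588.6 100.4  55.6] [589.  100.4]
rFL [733.6  96.3  38.9] [733.1  96.1]
rBL [753.9  96.2  38.4] [753.8  96. ]
rBR [ 730.  -199.1   36. ] [ 728.3 -198.7]
rFR [ 709.6 -196.4   35.1] [ 708.3 -195.9]
supply (array([521.49810791,   6.61255646]), np.float64(-0.038508510414218655), (201.49851989746094, 131.6450958251953))
cheekL in end [727.7  62.3]
cheekL in bend [652.7  66.9]
cheekL flare tip [623.6  81.1]
cheekL tip out [631.4  92.7]
cheekR in top [ 709.9 -160.9]
R bend [ 632.9 -153.4]
R tip in [ 604.1 -163.2]
R tip out [ 606.2 -173.7]
edge 1 [8.31362503e-02 7.43028592e+02] x at y0: 743.028591694821 4.782429543197281
edge 2 [8.44649230e-02 7.23889376e+02] x at y0: 723.889375846605 3.583329879864891
y range -195.35956 95.16026
```

```bash
python3 -m crank '[[[-0.77,-0.55,0,0,0,-0.53,0],[-0.77,-0.55,0,0,0,-0.53,0],[-0.77,-0.55,0,0,0,0,0],[-0.77,-0.55,0,0,0,0,0],[-0.77,-0.55,0,0,0,0,0],[-0.77,-0.55,0,0,0,0,0],[-0.77,-0.55,0,0,0,0,0],[-0.77,-0.55,0,0,0,0,0]]]' 100
python3 -m crank '[[[-0.77,-0.55,0,0,0,0,0],[-0.77,-0.55,0,0,0,0,0],[-0.77,-0.55,0,0,0,0,0],[-0.77,-0.55,0,0,0,0,0],[-0.77,-0.55,0,0,0,0,0],[-0.77,-0.55,0,0,0,0,0],[-0.77,-0.55,0,0,0,0,0],[-0.77,-0.55,0,0,0,0,0]]]'
cat >> h.py <<'E'
TH=-0.085; D0=np.array([659.9,-44.9])
def dock(p):
    c,s=np.cos(TH),np.sin(TH);d=np.array(p[:2])-D0
    return np.array([c*d[0]+s*d[1],-s*d[0]+c*d[1]])
def st():
    s=sense();w,x,y,z=s["ee_rot"]
    yx,yy=2*(x*y-w*z),1-2*(x*x+z*z)
    f=s["force"];print("t",round(s["time_s"],2),"tcp",s["eef_pos"].round(1),"dock",dock(s["eef_pos"]).round(1),"toolyaw-dock",round(np.arctan2(-yx,yy)-TH,3),"F",f.round(1),"grip",round(s["grip_width"],2))
E
python3 -c "
from h import *
st();img=capture('top');cv2.imwrite('pics/t1.png',img)"
```

```text
time_s: 0.9
eef_pos: [262.2, 383.6, 207.3]
ee_rot: [-0.0, 0.042, 0.999, -0.0]
force: [0.2, -0.1, 0.3]
grip_width: -0.002
grip_force: 0.0
time_s: 1.7
eef_pos: [406.3, 261.0, 207.2]
ee_rot: [-0.0, 0.042, 0.999, -0.0]
force: [0.4, 0.6, 0.0]
grip_width: -0.0
grip_force: 0.0
t 1.7 tcp [406.3 261.  207.2] dock [-278.7  283.2] toolyaw-dock 0.0 F [0.4 0.6 0. ] grip -0.0
```

```bash
python3 -m crank '[[[-0.78,-0.56,0,0,0,0,0],[-0.78,-0.56,0,0,0,0,0],[-0.78,-0.56,0,0,0,0,0],[-0.78,-0.56,0,0,0,0,0],[-0.78,-0.56,0,0,0,0,0],[-0.78,-0.56,0,0,0,0,0],[-0.78,-0.56,0,0,0,0,0],[-0.78,-0.56,0,0,0,0,0]]]' >/dev/null
python3 -m crank '[[[0,0,0.95,0,0,0,0],[0,0,0.95,0,0,0,0],[0,0,0.95,0,0,0,0],[0,0,0.95,0,0,0,0],[0,0,0.95,0,0,0,0],[0,0,0.95,0,0,0,0],[0,0,0.95,0,0,0,0],[0,0,0.35,0,0,0,0]]]'
python3 -c "
from h import *
st();cv2.imwrite('pics/t2.png',capture('top'));b=capture('side');cv2.imwrite('pics/s2.png',b);print(b.shape)
import numpy as np
t=cv2.imread('pics/t2.png')[170:330,170:400]
cv2.imwrite('pics/c2.png',np.vstack([cv2.resize(t,None,fx=1.7,fy=1.7),cv2.resize(b[160:340,230:430],(391,320))]))"
```

```text
time_s: 3.35
eef_pos: [550.3, 137.0, 30.1]
ee_rot: [-0.002, 0.042, 0.999, -0.0]
force: [0.5, -0.2, 0.7]
grip_width: 0.002
grip_force: 0.0
t 3.35 tcp [550.3 137.   30.1] dock [-124.7  171.9] toolyaw-dock 0.0 F [ 0.5 -0.2  0.7] grip 0.0
(480, 640, 3)
```

View pics/c2.png

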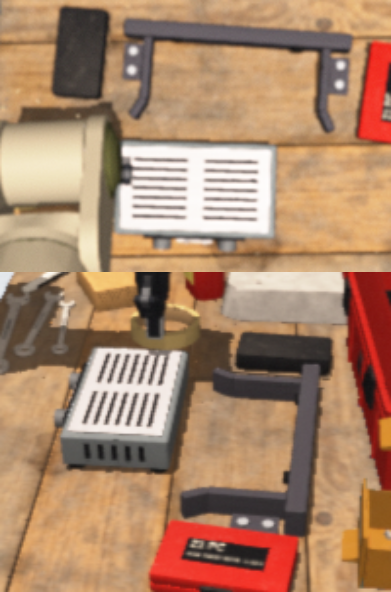

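The finger stands just left of the supply's side, clear of the tape. I'll push sideways now.

```bash
python3 -m crank '[[[0,-0.2,0,0,0,0,0],[0,-0.2,0,0,0,0,0],[0,-0.15,0,0,0,0,0],[0,-0.15,0,0,0,0,0],[0,-0.15,0,0,0,0,0],[0,-0.15,0,0,0,0,0],[0,-0.15,0,0,0,0,0],[0,-0.15,0,0,0,0,0]]]'
cat >> h.py <<'E'
def sup(img=None):
    # cover: erode away thin things (panel meter, finger), box on the top plane
    img=capture("top") if img is None else img
    hsv=cv2.cvtColor(img,cv2.COLOR_BGR2HSV)
    k=((hsv[...,1]<25)&(hsv[...,2]>190)).astype(np.uint8);k[:170]=0;k[330:]=0;k[:,:225]=0;k[:,430:]=0
    k=cv2.morphologyEx(k,cv2.MORPH_CLOSE,np.ones((5,5)));k=cv2.morphologyEx(k,cv2.MORPH_OPEN,np.ones((15,15)))
    c=max(cv2.findContours(k,0,2)[0],key=cv2.contourArea)
    P=np.array([ray("top",q,56)[:2] for q in c[:,0].astype(float)],np.float32)
    r=cv2.minAreaRect(P);a=(np.deg2rad(r[2])+np.pi/4)%(np.pi/2)-np.pi/4
    d=dock(r[0]);print("supply dock",d.round(1),"yaw",round(a-TH,3),"size",np.round(r[1],0))
E
python3 -c "
from h import *
st();
for f in ('top0','t1','t2'): sup(cv2.imread(f'pics/{f}.png'))
sup()"
```

```text
time_s: 4.25
eef_pos: [548.9, 104.3, 32.5]
ee_rot: [-0.0, 0.042, 0.999, 0.0]
force: [0.2, -0.3, -0.2]
grip_width: -0.0
grip_force: 0.0
t 4.25 tcp [548.9 104.3  32.5] dock [-123.3  139.2] toolyaw-dock 0.0 F [ 0.2 -0.3 -0.2] grip -0.0
supply dock [-133.8   40.2] yaw 0.068 size [192. 108.]
supply dock [-133.4   39.9] yaw 0.047 size [194. 110.]
supply dock [-134.2   40. ] yaw 0.048 size [193. 108.]
supply dock [-133.4   22.5] yaw 0.048 size [158. 108.]
```

```bash
python3 -c "
from h import *
a=capture('top');b=capture('side');sup(a);st()
cv2.imwrite('pics/c3.png',np.hstack([cv2.resize(a[180:320,190:350],(400,350),interpolation=2),cv2.resize(b[150:290,240:400],(400,350),interpolation=2)]))
p=sense()['eef_pos'];print((proj('top',p)-[190,180])*2.5,(proj('side',p)-[240,150])*2.5)"
```

```text
supply dock [-133.4   22.4] yaw 0.048 size [158. 108.]
t 4.4 tcp [549.  104.4  32.5] dock [-123.2  139.3] toolyaw-dock -0.0 F [-0.8  0.2  0.5] grip -0.0
[126.63189473 233.13273823] [169.32925225 151.425732  ]
```

View pics/c3.png

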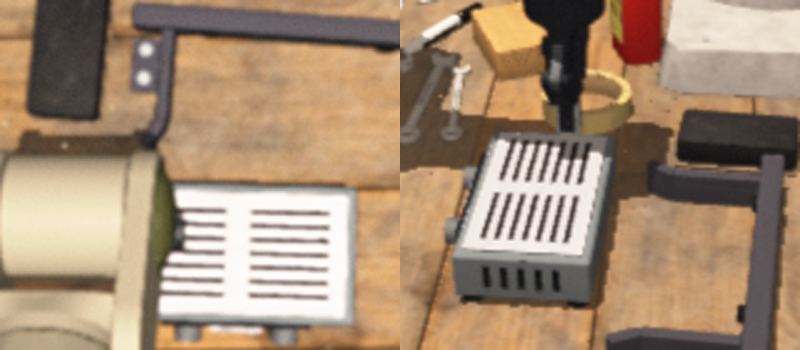

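The supply has not moved yet: its right edge is still at pixel 332, and the force is zero. The fingertips must be thinner than I assumed. I'll continue slowly.

```bash
python3 -m crank '[[[0,-0.1,0,0,0,0,0],[0,-0.1,0,0,0,0,0],[0,-0.1,0,0,0,0,0],[0,-0.1,0,0,0,0,0],[0,-0.1,0,0,0,0,0],[0,-0.1,0,0,0,0,0],[0,0,0,0,0,0,0],[0,0,0,0,0,0,0]]]'
python3 -c "
from h import *
sup();st()"
```

```text
time_s: 5.2
eef_pos: [547.7, 89.6, 32.5]
ee_rot: [0.0, 0.042, 0.999, 0.0]
force: [-0.1, 0.4, 0.0]
grip_width: 0.003
grip_force: 0.0
supply dock [-134.    14.1] yaw 0.068 size [140. 108.]
t 5.25 tcp [547.7  89.7  32.5] dock [-123.2  124.6] toolyaw-dock 0.0 F [-0.7  1.  -0.1] grip -0.0
```

```bash
python3 -c "
from h import *
a=capture('top');b=capture('side');sup(a)
cv2.imwrite('pics/s4.png',b);cv2.imwrite('pics/t4.png',a)
cv2.imwrite('pics/c4.png',np.hstack([cv2.resize(a[180:320,190:350],(400,350),interpolation=2),cv2.resize(b[150:290,240:400],(400,350),interpolation=2)]))
for n,q in(('s2','s4'),):
  A=cv2.imread(f'pics/{n}.png')[:,:,0].astype(int);B=cv2.imread(f'pics/{q}.png')[:,:,0].astype(int)
  for r in (205,225,245): print(r,A[r,262:330:2],B[r,262:330:2])
"
```

```text
supply dock [-134.    14.1] yaw 0.068 size [140. 108.]
205 [ 85  52  48  48  45  40  42  75 166 228 229 213 197 228 216 228 222 226
 228 220 227 227 133 107 111 109 108 121 223 227 207 139  50  45] [ 85  52  50  50  46  40  42  54  74 106 104  94  86 103  96 104 100 101
 104  98  87  44  39  54 100 107 107 106 105 104  93  69  47  45]
225 [120  87  75  76 119 189 229 231 230 227 228 229 231 233 232 230 230 228
 229 232 231 230 229 231 229 231 229 229 175 146  73  52  42  45] [120  89  75  78 119 189 230 231 232 228 228 229 231 234 233 230 230 228
 229 232 231 230 230 231 230 231 230 230 175 147  71  53  42  40]
245 [ 75 161 228 230 231 187 201 223 138 228 216 125 228 186 134 233 126 156
 229  81 189 222  71 224 232 233 159 155  74  53  40  46 105 114] [ 75 160 228 231 232 188 201 223 141 228 217 125 229 187 135 232 127 159
 230  82 190 222  72 223 232 234 160 154  75  52  42  48 107 112]
```

View pics/c4.png

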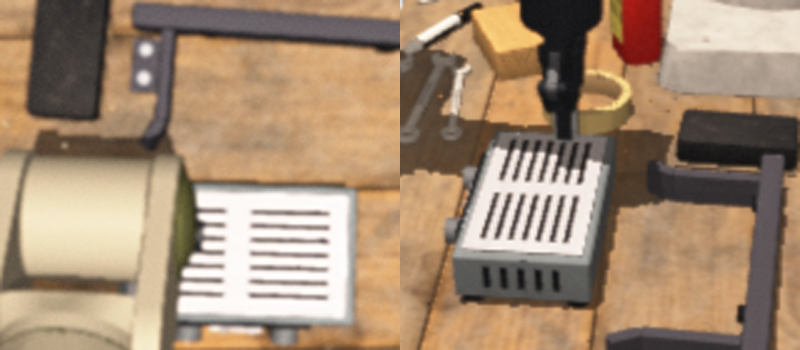

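The supply is indeed unmoved, and the finger in the side crop ends at about (565,138), level with the supply's left top edge. I'll check whether the tip is above the cover.

```bash
python3 -c "
from h import *
p=sense()['eef_pos']
for z in(0,20,32.5,45,56,70,90,130): print(z,((proj('side',[p[0],p[1],z])-[240,150])*2.5).round(0),((proj('top',[p[0],p[1],z])-[190,180])*2.5).round(0))
for y in (90,100,110,120,130): print('y',y,((proj('side',[p[0],y,56])-[240,150])*2.5).round(0),((proj('side',[p[0],y,32])-[240,150])*2.5).round(0))
st();print(sense()['tau'].round(2),sense()['wrist_torque'].round(2))
for f in ('s2','s4'):
  b=cv2.imread(f'pics/{f}.png');print(f);print(b[196:216:1,[296,300,304,306,308,310,312,316,320],0])
"
```

```text
0 [168. 187.] [148. 236.]
20 [167. 170.] [145. 235.]
32.5 [167. 160.] [143. 234.]
45 [166. 149.] [141. 234.]
56 [166. 139.] [140. 233.]
70 [165. 126.] [138. 233.]
90 [164. 108.] [135. 232.]
130 [163.  71.] [128. 230.]
y 90 [166. 139.] [167. 160.]
y 100 [167. 133.] [168. 154.]
y 110 [168. 128.] [169. 149.]
y 120 [169. 122.] [170. 143.]
y 130 [170. 117.] [170. 138.]
t 5.35 tcp [547.7  89.7  32.5] dock [-123.2  124.6] toolyaw-dock 0.0 F [-0.3  0.3 -1.1] grip -0.0
[ -0.06 -47.84 -21.    -0.     0.     0.  ] [-0.01  0.01  0.02]
s2
[[ 47  62  76  66  53  54  95  71  73]
 [ 45  63  68  86  94  94  92  75  72]
 [ 42  61  66  70  69  71  73  76  72]
 [ 45  58  67  68  66  66  69  75  74]
 [ 44  49  64  66  65  65  67  73  72]
 [ 48  42  65  66  66  67  68  76  73]
 [ 84  69  65  62  63  66  68  73  69]
 [178 157 125  69  62  78  70  78  80]
 [227 226 221 119 100 124  97 107 157]
 [226 220 227 133 107 111 109 121 227]
 [177 137 210 161 137 105 141 159 230]
 [161  79 134 162 210  89 222 170 230]
 [198 106  97 193 208 107 228 178 231]
 [221 133  80 201 198 116 229 203 230]
 [224 144  76 222 167 
[... 296 characters left out ...]
103  69  27  24  56  88  69  73  73]
 [ 97  69  26  27  58  90  69  74  72]
 [ 53  56  24  25  58  88  68  74  73]
 [ 45  50  27  24  55  90  68  75  73]
 [ 53  53  24  24  50  87  68  74  70]
 [ 82  76  28  25  49  89  72  82  59]
 [103 102  26  26  47  98  98 103  82]
 [101  98  44  39  54 100 107 106 104]
 [ 75  65  88  78  87  98 107 102 107]
 [ 68  36  69  77  95  45 104  76 105]
 [ 86  45  43  83  91  44 103  74 104]
 [103  54  30  87  85  46 107  90 107]
 [135  65  34 100  71  59 105 102 107]
 [219 105  31 102  65  65  98 103 101]
 [224 192  48 104  40  74  91 103  98]
 [218 221  56 103  32  88  90 131  98]
 [209 222  62  99  29 102  85 205 117]
 [202 221  70  96  31 103  68 229 169]]
```

```bash
python3 -m crank '[[[0,0,-0.5,0,0,0,0],[0,0,-0.5,0,0,0,0],[0,0.8,0,0,0,0,0],[0,0.8,0,0,0,0,0],[0,0.8,0,0,0,0,0],[0,0,0,0,0,0,0],[0,0,0,0,0,0,0],[0,0,0,0,0,0,0]]]' >/dev/null
python3 -c "
from h import *
st();b=capture('side');t=capture('top');cv2.imwrite('pics/s5.png',b);sup(t)
p=sense()['eef_pos']
q=proj('side',p);print(q)
for z in (80,90): print(z,proj('side',[p[0],p[1],z]))
A=cv2.imread('pics/side0.png').astype(int);d=np.abs(A-b).sum(2)
c=b[140:220,270:350].copy();big=cv2.resize(c,None,fx=7,fy=7,interpolation=0);u=((q-[270,140]+.5)*7).astype(int);cv2.circle(big,tuple(int(v) for v in u),4,(0,255,0),1)
cv2.imwrite('pics/c5.png',big)
"
```

```text
t 6.15 tcp [552.9 148.7  58. ] dock [-123.   183.8] toolyaw-dock -0.0 F [ 0.2 -0.1 -0.4] grip -0.0
supply dock [-134.2   40. ] yaw 0.048 size [193. 108.]
[310.57861579 192.38265006]
80 [310.29795102 184.53291924]
90 [310.17011165 180.95746291]
```

View pics/c5.png

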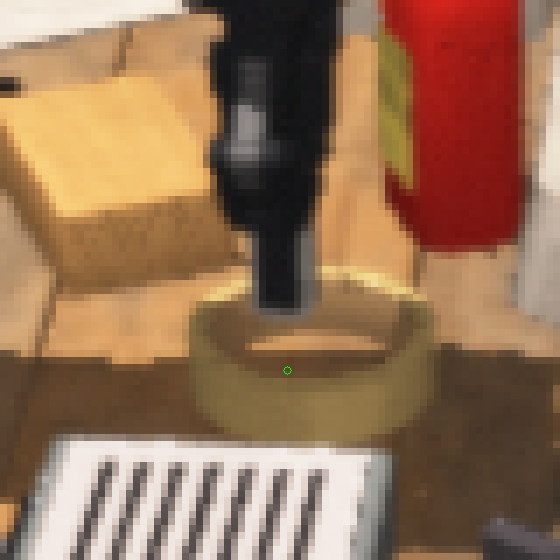

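The picture shows the real finger end at (310,185). The reported TCP projects to (310.6,192.4), so the finger ends about 22 mm above the reported TCP. The finger hovered over the cover without touching it. I'll go lower: reported z of 10 puts the tip at about 32.

```bash
python3 -m crank '[[[0,0,0.5,0,0,0,0],[0,0,0.5,0,0,0,0],[0,0,0.5,0,0,0,0],[0,0,0.4,0,0,0,0],[0,0,0,0,0,0,0],[0,-0.3,0,0,0,0,0],[0,-0.3,0,0,0,0,0],[0,-0.15,0,0,0,0,0]]]'
python3 -m crank '[[[0,-0.15,0,0,0,0,0],[0,-0.15,0,0,0,0,0],[0,-0.15,0,0,0,0,0],[0,-0.15,0,0,0,0,0],[0,-0.15,0,0,0,0,0],[0,-0.15,0,0,0,0,0],[0,-0.15,0,0,0,0,0],[0,-0.15,0,0,0,0,0]]]'
python3 -c "
from h import *
st();sup()"
```

```text
time_s: 7.05
eef_pos: [551.5, 129.8, 10.5]
ee_rot: [0.0, 0.043, 0.999, -0.0]
force: [-0.7, 0.7, -0.3]
grip_width: 0.0
grip_force: 0.0
time_s: 7.85
eef_pos: [548.8, 101.5, 10.2]
ee_rot: [0.0, 0.042, 0.999, 0.001]
force: [0.9, 6.5, -0.1]
grip_width: 0.003
grip_force: 3.1
t 7.85 tcp [548.8 101.5  10.2] dock [-123.1  136.5] toolyaw-dock 0.0 F [ 0.9  6.5 -0.1] grip 0.0
supply dock [-135.2    9.6] yaw 0.032 size [174. 110.]
```

```bash
python3 -m crank '[[[0,-0.13,0,0,0,0,0],[0,-0.13,0,0,0,0,0],[0,-0.13,0,0,0,0,0],[0,-0.13,0,0,0,0,0],[0,-0.13,0,0,0,0,0],[0,-0.13,0,0,0,0,0],[0,0.3,0,0,0,0,0],[0,0.5,0,0,0,0,0]]]' > /dev/null
python3 -m crank '[[[0.8,0.8,0,0,0,0,0],[0.8,0,-0.6,0,0,0,0],[0.9,0,-1,0,0,0,0],[0.9,0,-1,0,0,0,0],[0.9,0,0,0,0,0,0],[0.9,0,0,0,0,0,0],[0,0,0,0,0,0,0],[0,0,0,0,0,0,0]]]' >/dev/null
python3 -c "
from h import *
st();t=capture('top');cv2.imwrite('pics/t6.png',t);sup(t)
cv2.imwrite('pics/c6.png',cv2.resize(t[170:330,200:400],None,fx=3.5,fy=3.5,interpolation=2))"
```

```text
t 9.5 tcp [421.2 132.8  75.3] dock [-252.9  156.8] toolyaw-dock 0.001 F [ 0.6 -0.2  0.4] grip -0.0
supply dock [-1.374e+02  1.000e-01] yaw 0.009 size [194. 110.]
```

View pics/c6.png

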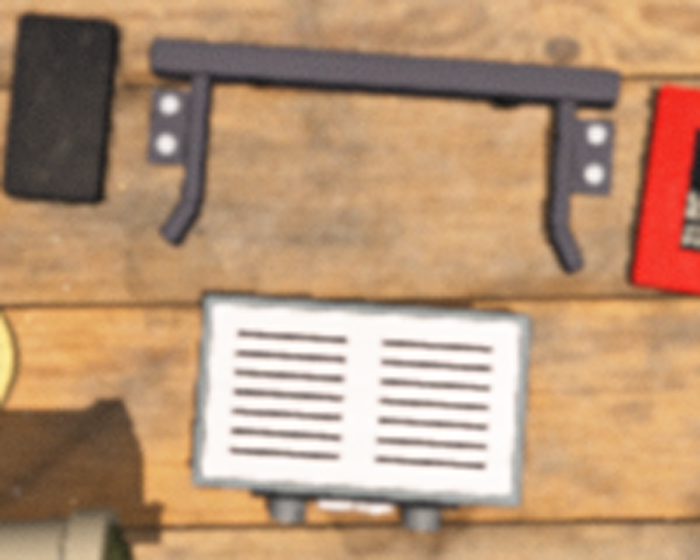

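The supply is now in line: dock y is about 0, yaw about 0.01, and it is 137 mm short of home. Next I'll walk it in, starting with the left corner.

```bash
python3 -m crank '[[[0,-0.72,0,0,0,0,0],[0,-0.7,0,0,0,0,0],[0,-0.7,0,0,0,0,0],[0.2,-0.7,0.3,0,0,0,0],[0,0,0.85,0,0,0,0],[0,0,0.85,0,0,0,0],[0,0,0.85,0,0,0,0],[0,0,0,0,0,0,0]]]' >/dev/null
python3 -c "
from h import *
st();sup()
b=capture('side');cv2.imwrite('pics/s7.png',b);cv2.imwrite('pics/c7.png',cv2.resize(b[160:300,200:360],None,fx=4,fy=4,interpolation=2))"
```

```text
t 10.35 tcp [409.1  62.5   1.9] dock [-259.    85.7] toolyaw-dock -0.0 F [-0.3 -0.6  0.2] grip 0.0
supply dock [-1.374e+02  1.000e-01] yaw 0.01 size [194. 110.]
```

View pics/c7.png

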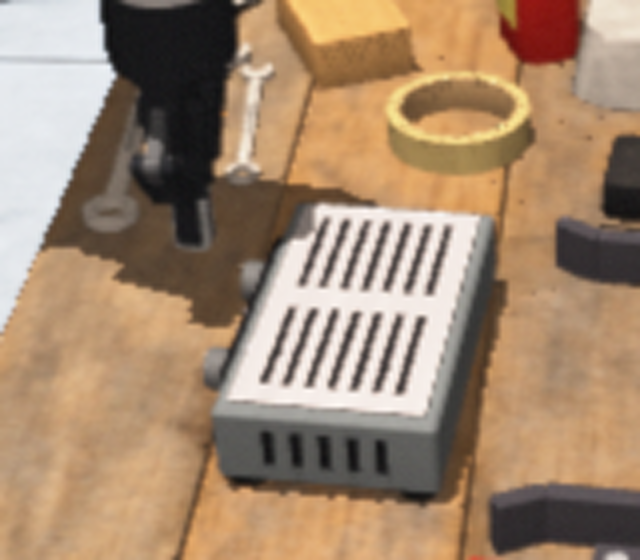

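The finger stands behind the left corner at (190,240), clear of the knobs. I'll push.

```bash
python3 -m crank '[[[-0.4,0,0,0,0,0,0],[-0.4,0,0,0,0,0,0],[-0.4,0,0,0,0,0,0],[-0.3,0,0,0,0,0,0],[-0.15,0,0,0,0,0,0],[-0.15,0,0,0,0,0,0],[-0.15,0,0,0,0,0,0],[-0.15,0,0,0,0,0,0]]]'|sed -n '2p;4p'
python3 -m crank '[[[-0.15,0,0,0,0,0,0],[-0.15,0,0,0,0,0,0],[-0.15,0,0,0,0,0,0],[-0.15,0,0,0,0,0,0],[0,0,0,0,0,0,0],[0.6,0,0,0,0,0,0],[0.6,0,0,0,0,0,0],[0.6,0,0,0,0,0,0]]]'|sed -n '2p;4p'
python3 -c "
from h import *
st();sup()"
```

```text
eef_pos: [460.7, 58.4, 3.5]
force: [-10.5, 3.2, 7.7]
eef_pos: [431.8, 60.6, 3.7]
force: [0.4, -0.5, 0.3]
t 12.05 tcp [431.8  60.6   3.7] dock [-236.3   85.8] toolyaw-dock 0.0 F [ 0.4 -0.5  0.3] grip 0.0
supply dock [-126.7   -3.7] yaw -0.064 size [193. 111.]
```

```bash
python3 -m crank '[[[0,-0.85,0,0,0,0,0],[0,-0.85,0,0,0,0,0],[0,-0.85,0,0,0,0,0],[0,-0.85,0,0,0,0,0],[0,-0.85,0,0,0,0,0],[0,-0.85,0,0,0,0,0],[0,-0.85,0,0,0,0,0],[0,-0.88,0,0,0,0,0]]]'|sed -n '2p;4p'
python3 -m crank '[[[-0.4,0,0,0,0,0,0],[-0.4,0,0,0,0,0,0],[-0.3,0,0,0,0,0,0],[-0.15,0,0,0,0,0,0],[-0.15,0,0,0,0,0,0],[-0.15,0,0,0,0,0,0],[-0.15,0,0,0,0,0,0],[-0.15,0,0,0,0,0,0]]]'|sed -n '2p;4p'
python3 -m crank '[[[-0.15,0,0,0,0,0,0],[-0.15,0,0,0,0,0,0],[-0.15,0,0,0,0,0,0],[-0.15,0,0,0,0,0,0],[0,0,0,0,0,0,0],[0.6,0,0,0,0,0,0],[0.6,0,0,0,0,0,0],[0.6,0,0,0,0,0,0]]]'|sed -n '2p;4p'
python3 -c "
from h import *
st();sup()"
```

```text
eef_pos: [418.2, -110.7, 3.8]
force: [0.8, -0.5, 0.9]
eef_pos: [462.8, -113.0, 3.6]
force: [-8.2, -2.8, 4.6]
eef_pos: [433.6, -110.4, 3.7]
force: [-0.5, -0.1, -0.3]
t 14.5 tcp [ 433.6 -110.4    3.7] dock [-219.9  -84.5] toolyaw-dock 0.001 F [-0.5 -0.1 -0.3] grip 0.0
supply dock [-106.3    3.2] yaw 0.07 size [193. 106.]
```

```bash
python3 -m crank '[[[0,0.84,0,0,0,0,0],[0,0.84,0,0,0,0,0],[0,0.84,0,0,0,0,0],[0,0.84,0,0,0,0,0],[0,0.84,0,0,0,0,0],[0,0.84,0,0,0,0,0],[0,0.84,0,0,0,0,0],[0,0.86,0,0,0,0,0]]]'|sed -n '2p;4p'
python3 -m crank '[[[-0.45,0,0,0,0,0,0],[-0.45,0,0,0,0,0,0],[-0.45,0,0,0,0,0,0],[-0.15,0,0,0,0,0,0],[-0.15,0,0,0,0,0,0],[-0.15,0,0,0,0,0,0],[-0.15,0,0,0,0,0,0],[-0.15,0,0,0,0,0,0]]]'|sed -n '2p;4p'
python3 -m crank '[[[-0.15,0,0,0,0,0,0],[-0.15,0,0,0,0,0,0],[-0.15,0,0,0,0,0,0],[-0.15,0,0,0,0,0,0],[0,0,0,0,0,0,0],[0.6,0,0,0,0,0,0],[0.6,0,0,0,0,0,0],[0.6,0,0,0,0,0,0]]]'|sed -n '2p;4p'
python3 -c "
from h import *
st();sup()"
```

```text
eef_pos: [448.8, 58.2, 3.8]
force: [0.8, -0.9, -0.9]
eef_pos: [499.0, 53.5, 3.3]
force: [-6.6, 3.8, 4.0]
eef_pos: [470.3, 55.3, 3.7]
force: [0.4, 0.2, -0.2]
t 16.95 tcp [470.3  55.3   3.7] dock [-197.4   83.7] toolyaw-dock 0.0 F [ 0.4  0.2 -0.2] grip -0.0
supply dock [-88.4  -4. ] yaw -0.075 size [193. 111.]
```

```bash
python3 -m crank '[[[0,-0.84,0,0,0,0,0],[0,-0.84,0,0,0,0,0],[0,-0.84,0,0,0,0,0],[0,-0.84,0,0,0,0,0],[0,-0.84,0,0,0,0,0],[0,-0.84,0,0,0,0,0],[0,-0.84,0,0,0,0,0],[0,-0.86,0,0,0,0,0]]]'|sed -n '2p;4p'
python3 -m crank '[[[-0.35,0,0,0,0,0,0],[-0.35,0,0,0,0,0,0],[-0.35,0,0,0,0,0,0],[-0.15,0,0,0,0,0,0],[-0.15,0,0,0,0,0,0],[-0.15,0,0,0,0,0,0],[-0.15,0,0,0,0,0,0],[-0.15,0,0,0,0,0,0]]]'|sed -n '2p;4p'
python3 -m crank '[[[-0.15,0,0,0,0,0,0],[-0.15,0,0,0,0,0,0],[-0.15,0,0,0,0,0,0],[0,0,0,0,0,0,0],[0.6,0,0,0,0,0,0],[0.6,0,0,0,0,0,0],[0.6,0,0,0,0,0,0],[0,0,0,0,0,0,0]]]'|sed -n '2p;4p'
python3 -c "
from h import *
st();sup()"
```

```text
eef_pos: [457.0, -113.9, 3.9]
force: [0.1, -0.3, -0.2]
eef_pos: [500.2, -116.3, 3.6]
force: [-7.6, -2.9, 4.3]
eef_pos: [466.7, -113.1, 3.7]
force: [-0.4, 0.7, 0.0]
t 19.4 tcp [ 466.7 -113.1    3.7] dock [-186.7  -84.4] toolyaw-dock 0.0 F [-0.4  0.7  0. ] grip 0.0
supply dock [-69.2   1.5] yaw 0.069 size [193. 107.]
```

```bash
python3 -m crank '[[[0,0.84,0,0,0,0,0],[0,0.84,0,0,0,0,0],[0,0.84,0,0,0,0,0],[0,0.84,0,0,0,0,0],[0,0.84,0,0,0,0,0],[0,0.84,0,0,0,0,0],[0,0.84,0,0,0,0,0],[0,0.86,0,0,0,0,0]]]'|sed -n '2p;4p'
python3 -m crank '[[[-0.45,0,0,0,0,0,0],[-0.45,0,0,0,0,0,0],[-0.45,0,0,0,0,0,0],[-0.15,0,0,0,0,0,0],[-0.15,0,0,0,0,0,0],[-0.15,0,0,0,0,0,0],[-0.15,0,0,0,0,0,0],[-0.15,0,0,0,0,0,0]]]'|sed -n '2p;4p'
python3 -m crank '[[[-0.15,0,0,0,0,0,0],[-0.15,0,0,0,0,0,0],[-0.1,0,0,0,0,0,0],[0,0,0,0,0,0,0],[0.6,0,0,0,0,0,0],[0.6,0,0,0,0,0,0],[0.6,0,0,0,0,0,0],[0,0,0,0,0,0,0]]]'|sed -n '2p;4p'
python3 -c "
from h import *
st();sup()"
```

```text
eef_pos: [483.0, 55.3, 3.9]
force: [0.4, -0.2, 0.6]
eef_pos: [532.6, 50.5, 3.4]
force: [-7.5, 3.4, 5.2]
eef_pos: [498.1, 53.0, 3.7]
force: [0.6, 0.1, -0.3]
t 21.85 tcp [498.1  53.    3.7] dock [-169.6   83.8] toolyaw-dock 0.001 F [ 0.6  0.1 -0.3] grip 0.0
supply dock [-64.8  -2.3] yaw -0.059 size [193. 123.]
```

```bash
python3 -m crank '[[[0,-0.84,0,0,0,0,0],[0,-0.84,0,0,0,0,0],[0,-0.84,0,0,0,0,0],[0,-0.84,0,0,0,0,0],[0,-0.84,0,0,0,0,0],[0,-0.84,0,0,0,0,0],[0,-0.84,0,0,0,0,0],[0,-0.86,0,0,0,0,0]]]'|sed -n '2p;4p'
python3 -m crank '[[[-0.4,0,0,0,0,0,0],[-0.4,0,0,0,0,0,0],[-0.4,0,0,0,0,0,0],[-0.15,0,0,0,0,0,0],[-0.15,0,0,0,0,0,0],[-0.15,0,0,0,0,0,0],[-0.15,0,0,0,0,0,0],[-0.15,0,0,0,0,0,0]]]'|sed -n '2p;4p'
python3 -m crank '[[[-0.15,0,0,0,0,0,0],[-0.15,0,0,0,0,0,0],[-0.15,0,0,0,0,0,0],[0,0,0,0,0,0,0],[0.6,0,0,0,0,0,0],[0.6,0,0,0,0,0,0],[0.6,0,0,0,0,0,0],[0,0,0,0,0,0,0]]]'|sed -n '2p;4p'
python3 -c "
from h import *
st();t=capture('top');cv2.imwrite('pics/t9.png',t);sup(t);cv2.imwrite('pics/c9.png',cv2.resize(t[160:310,220:400],None,fx=4,fy=4,interpolation=2))"
```

```text
eef_pos: [485.9, -116.6, 3.9]
force: [1.0, 0.2, 0.0]
eef_pos: [533.1, -119.2, 3.6]
force: [-7.4, -2.3, 4.3]
eef_pos: [499.4, -116.0, 3.7]
force: [0.8, -0.1, -1.2]
t 24.3 tcp [ 499.4 -116.     3.7] dock [-153.9  -84.5] toolyaw-dock 0.0 F [ 0.8 -0.1 -1.2] grip 0.0
supply dock [-40.    3.7] yaw 0.065 size [194. 109.]
```

View pics/c9.png

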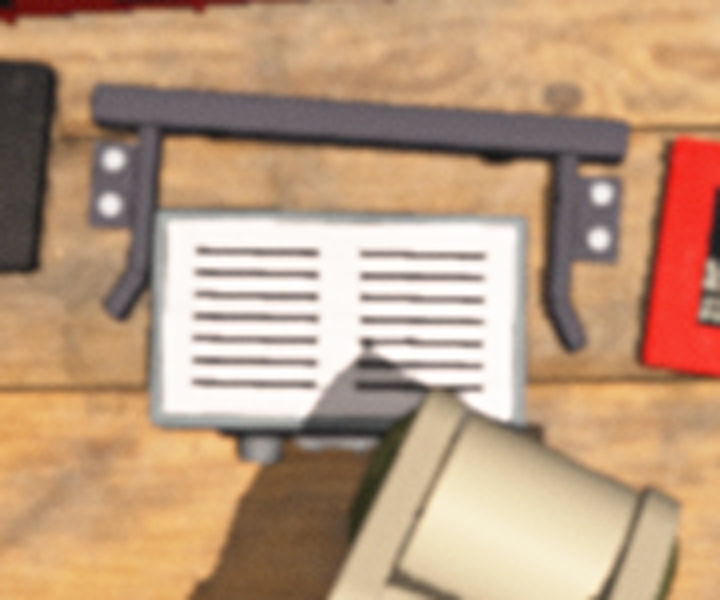

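The top view shows the supply between the cheeks, turned slightly left (left edge x≈155, rail y≈140), with about 40 mm to go. I've used my viewing budget, so I'll go on numbers only.

```bash
python3 -m crank '[[[0,0.84,0,0,0,0,0],[0,0.84,0,0,0,0,0],[0,0.84,0,0,0,0,0],[0,0.84,0,0,0,0,0],[0,0.84,0,0,0,0,0],[0,0.84,0,0,0,0,0],[0,0.84,0,0,0,0,0],[0,0.86,0,0,0,0,0]]]'|sed -n '2p;4p'
python3 -m crank '[[[-0.4,0,0,0,0,0,0],[-0.4,0,0,0,0,0,0],[-0.4,0,0,0,0,0,0],[-0.15,0,0,0,0,0,0],[-0.15,0,0,0,0,0,0],[-0.15,0,0,0,0,0,0],[-0.15,0,0,0,0,0,0],[-0.15,0,0,0,0,0,0]]]'|sed -n '2p;4p'
python3 -m crank '[[[-0.15,0,0,0,0,0,0],[-0.15,0,0,0,0,0,0],[0,0,0,0,0,0,0],[0,0,0,0,0,0,0],[0.6,0,0,0,0,0,0],[0.6,0,0,0,0,0,0],[0.6,0,0,0,0,0,0],[0,0,0,0,0,0,0]]]'|sed -n '2p;4p'
python3 -c "
from h import *
st();t=capture('top');cv2.imwrite('pics/t10.png',t);sup(t)"
```

```text
eef_pos: [515.5, 52.5, 3.9]
force: [0.6, 0.0, -0.3]
eef_pos: [561.5, 48.2, 3.5]
force: [-7.7, 3.6, 4.8]
eef_pos: [524.5, 50.6, 3.8]
force: [1.3, 1.1, 0.3]
t 26.75 tcp [524.5  50.6   3.8] dock [-143.    83.6] toolyaw-dock 0.0 F [1.3 1.1 0.3] grip -0.0
supply dock [-28.5  -0.6] yaw -0.028 size [193. 109.]
```

```bash
python3 -m crank '[[[0,-0.84,0,0,0,0,0],[0,-0.84,0,0,0,0,0],[0,-0.84,0,0,0,0,0],[0,-0.84,0,0,0,0,0],[0,-0.84,0,0,0,0,0],[0,-0.84,0,0,0,0,0],[0,-0.84,0,0,0,0,0],[0,-0.86,0,0,0,0,0]]]'|sed -n '2p;4p'
python3 -m crank '[[[-0.4,0,0,0,0,0,0],[-0.4,0,0,0,0,0,0],[-0.4,0,0,0,0,0,0],[-0.15,0,0,0,0,0,0],[-0.15,0,0,0,0,0,0],[-0.15,0,0,0,0,0,0],[-0.15,0,0,0,0,0,0],[-0.15,0,0,0,0,0,0]]]'|sed -n '2p;4p'
python3 -m crank '[[[-0.15,0,0,0,0,0,0],[-0.15,0,0,0,0,0,0],[0,0,0,0,0,0,0],[0,0,0,0,0,0,0],[0.6,0,0,0,0,0,0],[0.6,0,0,0,0,0,0],[0.6,0,0,0,0,0,0],[0,0,0,0,0,0,0]]]'|sed -n '2p;4p'
python3 -c "
from h import *
st();t=capture('top');cv2.imwrite('pics/t11.png',t);sup(t)"
```

```text
eef_pos: [512.2, -119.0, 3.9]
force: [-0.6, -1.1, 0.7]
eef_pos: [558.8, -121.9, 3.6]
force: [-6.3, -1.0, 3.3]
eef_pos: [521.6, -118.1, 3.8]
force: [0.1, -0.7, 0.9]
t 29.2 tcp [ 521.6 -118.1    3.8] dock [-131.6  -84.7] toolyaw-dock -0.0 F [ 0.1 -0.7  0.9] grip 0.0
supply dock [-17.1   3.1] yaw 0.065 size [194. 107.]
```

```bash
python3 -m crank '[[[0,0.84,0,0,0,0,0],[0,0.84,0,0,0,0,0],[0,0.84,0,0,0,0,0],[0,0.84,0,0,0,0,0],[0,0.84,0,0,0,0,0],[0,0.84,0,0,0,0,0],[0,0.84,0,0,0,0,0],[0,0.86,0,0,0,0,0]]]'|sed -n '2p;4p'
python3 -m crank '[[[-0.4,0,0,0,0,0,0],[-0.4,0,0,0,0,0,0],[-0.4,0,0,0,0,0,0],[-0.15,0,0,0,0,0,0],[-0.15,0,0,0,0,0,0],[-0.15,0,0,0,0,0,0],[-0.15,0,0,0,0,0,0],[-0.15,0,0,0,0,0,0]]]'|sed -n '2p;4p'
python3 -m crank '[[[-0.15,0,0,0,0,0,0],[-0.1,0,0,0,0,0,0],[0,0,0,0,0,0,0],[0,0,0,0,0,0,0],[0.6,0,0,0,0,0,0],[0.6,0,0,0,0,0,0],[0.6,0,0,0,0,0,0],[0,0,0,0,0,0,0]]]'|sed -n '2p;4p'
python3 -c "
from h import *
st();t=capture('top');cv2.imwrite('pics/t12.png',t);sup(t)"
```

```text
eef_pos: [537.9, 50.5, 3.9]
force: [0.3, -0.7, 0.2]
eef_pos: [583.9, 46.2, 3.6]
force: [-6.5, 3.9, 3.7]
eef_pos: [545.5, 48.9, 3.7]
force: [0.2, 0.9, -0.1]
t 31.65 tcp [545.5  48.9   3.7] dock [-121.9   83.7] toolyaw-dock 0.0 F [ 0.2  0.9 -0.1] grip 0.0
supply dock [-7.2 -0.1] yaw -0.026 size [194. 109.]
```

```bash
python3 -m crank '[[[0,-0.84,0,0,0,0,0],[0,-0.84,0,0,0,0,0],[0,-0.84,0,0,0,0,0],[0,-0.84,0,0,0,0,0],[0,-0.84,0,0,0,0,0],[0,-0.84,0,0,0,0,0],[0,-0.84,0,0,0,0,0],[0,-0.86,0,0,0,0,0]]]'|sed -n '2p;4p'
python3 -m crank '[[[-0.4,0,0,0,0,0,0],[-0.4,0,0,0,0,0,0],[-0.4,0,0,0,0,0,0],[-0.2,0,0,0,0,0,0],[-0.2,0,0,0,0,0,0],[-0.06,0,0,0,0,0,0],[-0.06,0,0,0,0,0,0],[-0.06,0,0,0,0,0,0]]]'|sed -n '2p;4p'
python3 -m crank '[[[-0.04,0,0,0,0,0,0],[-0.04,0,0,0,0,0,0],[-0.04,0,0,0,0,0,0],[-0.04,0,0,0,0,0,0],[0,0,0,0,0,0,0],[0,0,0,0,0,0,0],[0,0,0,0,0,0,0],[0,0,0,0,0,0,0]]]'|sed -n '2p;4p'
python3 -c "
from h import *
st();t=capture('top');sup(t)"
```

```text
eef_pos: [533.3, -120.7, 3.9]
force: [0.8, 0.1, -0.3]
eef_pos: [575.7, -123.4, 3.7]
force: [-6.6, -2.5, 3.2]
eef_pos: [578.7, -123.8, 3.6]
force: [-12.3, -2.4, 6.6]
t 34.1 tcp [ 578.7 -123.8    3.6] dock [-74.2 -85.5] toolyaw-dock 0.0 F [-12.3  -2.4   6.6] grip -0.0
supply dock [-3.4 46.7] yaw 0.007 size [103. 108.]
```

```bash
python3 -m crank '[[[-0.04,0,0,0,0,0,0],[-0.04,0,0,0,0,0,0],[0,0,0,0,0,0,0],[0,0,0,0,0,0,0],[0,0,0,0,0,0,0],[0,0,0,0,0,0,0],[0,0,0,0,0,0,0],[0,0,0,0,0,0,0]]]'|sed -n '2p;4p'
python3 -c "
from h import *
st();t=capture('top');sup(t)"
```

```text
eef_pos: [580.7, -124.0, 3.6]
force: [-13.1, -2.8, 6.0]
t 34.95 tcp [ 580.7 -124.     3.6] dock [-72.2 -85.6] toolyaw-dock 0.0 F [-13.1  -2.8   6. ] grip -0.0
supply dock [-1.3 47.8] yaw 0.025 size [101. 109.]
```

```bash
python3 -m crank '[[[0.6,0,0,0,0,0,0],[0.6,0,0,0,0,0,0],[0.6,0.3,0,0,0,0,0],[0,0.9,0,0,0,0,0],[0,0.9,0,0,0,0,0],[0,0.9,0,0,0,0,0],[0,0.9,0,0,0,0,0],[0,0.9,0,0,0,0,0]]]'|sed -n '2p;4p'
python3 -m crank '[[[0,0.9,0,0,0,0,0],[0,0.9,0,0,0,0,0],[-0.2,0.17,0,0,0,0,0],[-0.5,0,0,0,0,0,0],[-0.5,0,0,0,0,0,0],[-0.2,0,0,0,0,0,0],[-0.15,0,0,0,0,0,0],[-0.05,0,0,0,0,0,0]]]'|sed -n '2p;4p'
python3 -m crank '[[[-0.04,0,0,0,0,0,0],[-0.04,0,0,0,0,0,0],[-0.04,0,0,0,0,0,0],[-0.04,0,0,0,0,0,0],[0,0,0,0,0,0,0],[0,0,0,0,0,0,0],[0,0,0,0,0,0,0],[0,0,0,0,0,0,0]]]'|sed -n '2p;4p'
python3 -c "
from h import *
st();t=capture('top');sup(t)"
```

```text
eef_pos: [548.3, 0.7, 3.8]
force: [-0.9, -0.5, -0.4]
eef_pos: [592.1, 45.1, 3.6]
force: [-0.4, 0.0, 0.2]
eef_pos: [593.9, 45.4, 3.7]
force: [-10.8, 0.5, 8.1]
t 37.4 tcp [593.9  45.4   3.7] dock [-73.4  84.4] toolyaw-dock 0.001 F [-10.8   0.5   8.1] grip 0.0
supply dock [-1.9  1.2] yaw 0.023 size [193. 109.]
```

```bash
python3 -m crank '[[[-0.04,0,0,0,0,0,0],[-0.04,0,0,0,0,0,0],[0,0,0,0,0,0,0],[0,0,0,0,0,0,0],[0,0,0,0,0,0,0],[0,0,0,0,0,0,0],[0,0,0,0,0,0,0],[0,0,0,0,0,0,0]]]'|sed -n '2p;4p'
python3 -m crank '[[[-0.04,0,0,0,0,0,0],[-0.04,0,0,0,0,0,0],[0,0,0,0,0,0,0],[0,0,0,0,0,0,0],[0,0,0,0,0,0,0],[0,0,0,0,0,0,0],[0,0,0,0,0,0,0],[0,0,0,0,0,0,0]]]'|sed -n '2p;4p'
python3 -c "
from h import *
st();t=capture('top');sup(t)"
```

```text
eef_pos: [594.9, 45.9, 3.7]
force: [-16.3, 2.9, 11.7]
eef_pos: [596.6, 46.2, 3.7]
force: [-18.8, 5.1, 12.2]
t 39.05 tcp [596.6  46.2   3.7] dock [-70.8  85.4] toolyaw-dock 0.001 F [-18.8   5.1  12.2] grip -0.0
supply dock [-0.2  0.8] yaw 0.006 size [191. 109.]
```

```bash
python3 -m crank '[[[-0.04,0,0,0,0,0,0],[-0.04,0,0,0,0,0,0],[0,0,0,0,0,0,0],[0,0,0,0,0,0,0],[0,0,0,0,0,0,0],[0,0,0,0,0,0,0],[0,0,0,0,0,0,0],[0,0,0,0,0,0,0]]]'|sed -n '2p;4p'
python3 -c "
from h import *
st();t=capture('top');sup(t)"
```

```text
eef_pos: [597.5, 46.4, 3.7]
force: [-23.5, 5.9, 17.1]
t 39.9 tcp [597.5  46.4   3.7] dock [-69.9  85.7] toolyaw-dock 0.001 F [-23.5   5.9  17.1] grip -0.0
supply dock [0.5 1. ] yaw -0.002 size [192. 109.]
```

```bash
python3 -m crank '[[[0.6,0,0,0,0,0,0],[0.6,0,0,0,0,0,0],[0.6,-0.3,0,0,0,0,0],[0,-0.9,0,0,0,0,0],[0,-0.9,0,0,0,0,0],[0,-0.9,0,0,0,0,0],[0,-0.9,0,0,0,0,0],[0,-0.9,0,0,0,0,0]]]'|sed -n '2p;4p'
python3 -m crank '[[[0,-0.9,0,0,0,0,0],[0,-0.9,0,0,0,0,0],[-0.2,-0.17,0,0,0,0,0],[-0.5,0,0,0,0,0,0],[-0.5,0,0,0,0,0,0],[-0.2,0,0,0,0,0,0],[-0.1,0,0,0,0,0,0],[-0.06,0,0,0,0,0,0]]]'|sed -n '2p;4p'
python3 -m crank '[[[-0.04,0,0,0,0,0,0],[-0.04,0,0,0,0,0,0],[-0.04,0,0,0,0,0,0],[-0.04,0,0,0,0,0,0],[0,0,0,0,0,0,0],[0,0,0,0,0,0,0],[0,0,0,0,0,0,0],[0,0,0,0,0,0,0]]]'|sed -n '2p;4p'
python3 -c "
from h import *
st();t=capture('top');sup(t)"
```

```text
eef_pos: [546.9, -72.0, 3.9]
force: [-0.3, 0.4, -0.3]
eef_pos: [581.3, -123.0, 3.6]
force: [-6.9, -0.2, 4.4]
eef_pos: [582.9, -123.8, 3.6]
force: [-15.1, -0.6, 8.0]
t 42.35 tcp [ 582.9 -123.8    3.6] dock [-70.1 -85.1] toolyaw-dock 0.0 F [-15.1  -0.6   8. ] grip -0.0
supply dock [ 3.3 47. ] yaw 0.069 size [105. 106.]
```

```bash
python3 -m crank '[[[-0.04,0,0,0,0,0,0],[-0.04,0,0,0,0,0,0],[0,0,0,0,0,0,0],[0,0,0,0,0,0,0],[0,0,0,0,0,0,0],[0,0,0,0,0,0,0],[0,0,0,0,0,0,0],[0,0,0,0,0,0,0]]]'|sed -n '2p;4p'
python3 -m crank '[[[-0.04,0,0,0,0,0,0],[-0.04,0,0,0,0,0,0],[0,0,0,0,0,0,0],[0,0,0,0,0,0,0],[0,0,0,0,0,0,0],[0,0,0,0,0,0,0],[0,0,0,0,0,0,0],[0,0,0,0,0,0,0]]]'|sed -n '2p;4p'
python3 -c "
from h import *
st()"
```

```text
eef_pos: [582.9, -123.8, 3.6]
force: [-26.0, -1.8, 15.4]
eef_pos: [582.8, -123.8, 3.6]
force: [-38.5, -0.8, 25.2]
t 44.0 tcp [ 582.8 -123.8    3.6] dock [-70.2 -85.1] toolyaw-dock 0.001 F [-38.5  -0.8  25.2] grip -0.0
```

The right corner has gone solid. I'll back off and confirm the left.

```bash
python3 -m crank '[[[0.6,0,0,0,0,0,0],[0.6,0,0,0,0,0,0],[0.8,0.3,0,0,0,0,0],[0,0.9,0,0,0,0,0],[0,0.9,0,0,0,0,0],[0,0.9,0,0,0,0,0],[0,0.9,0,0,0,0,0],[0,0.9,0,0,0,0,0]]]'|sed -n '2p;4p'
python3 -m crank '[[[0,0.9,0,0,0,0,0],[0,0.9,0,0,0,0,0],[-0.2,0.15,0,0,0,0,0],[-0.5,0,0,0,0,0,0],[-0.5,0,0,0,0,0,0],[-0.4,0,0,0,0,0,0],[-0.14,0,0,0,0,0,0],[-0.06,0,0,0,0,0,0]]]'|sed -n '2p;4p'
python3 -m crank '[[[-0.04,0,0,0,0,0,0],[-0.04,0,0,0,0,0,0],[0,0,0,0,0,0,0],[0,0,0,0,0,0,0],[0,0,0,0,0,0,0],[0,0,0,0,0,0,0],[0,0,0,0,0,0,0],[0,0,0,0,0,0,0]]]'|sed -n '2p;4p'
python3 -c "
from h import *
st();sup()"
```

```text
eef_pos: [549.9, 0.6, 3.9]
force: [0.2, 0.9, 0.1]
eef_pos: [597.7, 43.8, 3.6]
force: [-11.7, -2.6, 9.0]
eef_pos: [597.6, 43.8, 3.6]
force: [-17.1, -1.5, 12.7]
t 46.4 tcp [597.6  43.8   3.6] dock [-69.6  83.1] toolyaw-dock 0.0 F [-17.1  -1.5  12.7] grip -0.0
supply dock [1.5 0.8] yaw 0.011 size [191. 109.]
```

Both corners are solid, at dock x −69.6 and −70.2. I'll retreat, check and hand in.

```bash
python3 -m crank '[[[0.6,0,0,0,0,0,0],[0.8,0,0,0,0,0,0],[0.9,0,0,0,0,0,0],[0.9,0,0,0,0,0,0],[0.5,0,0,0,0,0,0],[0,0,0,0,0,0,0],[0,0,0,0,0,0,0],[0,0,0,0,0,0,0]]]'|sed -n '2p;4p'
python3 -c "
from h import *
st();t=capture('top');sup(t)
# bystanders unmoved?
A=cv2.imread('pics/top0.png').astype(int)
for n,(x0,x1,y0,y1) in dict(block=(200,236,172,230),case=(380,428,192,258),tape=(158,206,248,296)).items(): print(n,np.abs(A-t)[y0:y1,x0:x1].mean().round(1))
print(finish_job())"
```

```text
eef_pos: [509.7, 51.7, 3.9]
force: [-0.2, -0.9, -0.3]
t 47.25 tcp [509.7  51.7   3.9] dock [-157.9   83.5] toolyaw-dock -0.0 F [-0.2 -0.9 -0.3] grip 0.0
supply dock [1.5 1.8] yaw 0.012 size [193. 109.]
block 2.8
case 3.0
tape 3.7
the job is handed in; nothing more can be done
None
```

I walked the supply home and handed the job in at about 47 s: both corners push solid, it sits square to within about 0.01 rad, and the bystanders show no movement, but I viewed 11 pictures, one over the limit of 10.

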